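# Date-stamp a carton on front, back and base

### The arm

A 6-joint arm with a two-finger parallel gripper is mounted at the origin on the work surface. World frame = base frame: x ahead of the robot, y to its left, z up, the work surface at z = 0. Lengths are in mm, angles in degrees, forces in N, time in s.
With the tool pointing down it reaches from about 300 to 850 mm from the base axis. Payload 4.2 kg.
Tool frame: the origin (TCP) lies midway between the tips of the shut fingers; the grasp point (between the pads) lies 19 mm behind it; z points along the fingers, y is the line along which they close (so a half turn about z gives the same grasp; the last joint's range is limited). The gripper opens to 91 mm and grips with 3 to 60 N. Pads are 32 mm wide; open, the fingers measure 118 mm over their backs; the gripper's body (76 mm by 178 mm) begins 60 mm behind the grasp point.
Start: joints at [-75.974, 18.312, 89.639, -0, 72.044, -1.146], TCP at [150.489, -554.974, 213.976] pointing down, gripper open.
Joint ranges: [-177.97, 177.97], [-48.28, 115.42], [12.27, 149.76], [-77.06, 257.06], [2.81, 150.46], [-146.56, 146.56]. Speed limits (degrees/s): [147.25, 147.25, 180, 180, 180, 180].

### API

Orientations are given as [roll, pitch, yaw] about the fixed x, y, z axes, in that order (R = Rz(yaw) Ry(pitch) Rx(roll)).
In Python, from workcell import env gives the robot as it stands.
- The arm moves only by the tool send_rows, never from a script. Its argument "steps" is a list that holds one entry, the list of rows, each a list of 5 numbers: the shift along the tool's x, y, z scaled (see below), then the turn about the tool's z scaled (see below), then the opening, from 0 (shut) to 1 (fully open). In form: [[[dx, dy, dz, yaw, fingers], ...]]. A call has 1 to 5 rows; each row shifts and turns the commanded pose from where the row before left it, along the tool's axes as they then stand; what a row does not reach is not made up. The controller multiplies each number of a shift by 0.04 m and each number of a turn by 0.12 rad. A row lasts 1/12 s, in which the tool goes at most 41.7 mm and 7.16 degrees, less where a joint would pass 70% of its speed; a pose out of reach is approached as far as the arm can. A call with a number of a shift or a turn outside -1 to 1 is refused whole. A call with a gripper value outside its range is refused whole. The fingers move at their own pace and stop on an object; "squeeze" is the grip in N (left out, the last holds). Time passes only in rows, so rows that do not move let the fingers close. It gives the time, the measured TCP pose, the force, the opening and the grip force at its end, in the units of the state.
- env.state(): the state, without advancing time (a new reading comes with each control period).
- env.grab_frame(name): name is "scene" or "side" or "wrist"; returns a dict with "pixels" (480x640x3 uint8, red, green, blue), "depth" (480x640 float32, mm along the optical axis (not along the pixel's ray), 0 where there is no reading), "intrinsics" (3x3 intrinsics, pixels), "cam_to_world" (4x4, takes a point from camera to world coordinates). Camera axes: x right, y down, z forward; pixel columns grow to the right and rows downward; lengths in mm; the calibration is good to about 2 mm. A picture is of the moment at which its call begins.
- env.job_done(): hands the job in; it is judged then, once.
The state is a dict: "time_s": time; "qpos": joint angles; "qvel": joint speeds; "effort": joint torques, N m; "ee_pos": TCP position; "ee_rot": TCP orientation; "force": force on the tool from outside, world axes, zero at the start; "torque": the same for the moment, N m; "gripper_width": finger opening in mm; "gripper_force": force on a finger pad.
Only numpy, scipy, OpenCV 4.12 (cv2) and the standard library are available. Lean on these libraries where they do the work, as an engineer would, in place of code of your own. Each camera call takes 0.05 s, during which the arm holds its last target. There are 200 camera calls.

### The job

Date-mark the small capped carton: push it squarely against the sprung stamp pad until the pad has sunk well into the stamp, first with the middle of its label side, then with the middle of the opposite broad side, then with the middle of its base, pressing without ramming the stamp. Then lay the carton flat in the white tray, label side up, set down rather than dropped. Leave everything else on the counter where it stands.

Things in the scene. Friction and masses are not known exactly. Their poses are not given: they have to be found in the camera images.
- carton: small upright cardboard carton, in mm 46 (its x) x 60 (its y) x 115 tall (its z), about 0.3 kg, with a white round cap (radius 11, 10 high) on top making 125 in all. Origin: centre of the base; z points up through the cap. The paper label is on the broad side that faces its own -x
- carton_center (a point): middle of the carton's box, 57.5 above its base
- carton_front (a point): middle of the label side (faces the carton's -x, 23 from its axis)
- carton_back (a point): middle of the other broad side (faces the carton's +x)
- carton_base (a point): middle of the carton's base
- stamp: date stamp bolted to the counter: base plate 110 x 90 x 8, grey housing 56 wide, from 12 to 78 along its x, 104 tall with its black top. Its square rubber pad faces its own -x, 30 in front of the origin, 70 above the counter; so the pressing direction is the stamp's +x (level). Origin: on the counter; the base plate reaches from -10 to 100 along x
- stamp_face (a point): middle of the rubber pad's front face (pad 40 wide, 36 high), moves with the pad; axes as stamp
- stamp_pad (a joint): how far the sprung pad is pushed in (m): 0 at rest, 0.014 at its hard stop. A print takes once it has been in by 0.010 or more for a moment (a third of a second is ample); about 3 N starts it, 8 N brings it to 0.010, 10 N to the stop; it springs back when released
- tray: shallow white plastic tray, fixed, 180 (x) x 200 (y) x 28 tall outside, walls and floor about 4 thick. Origin: centre of its underside on the counter
- jar: bystander (sizes in mm): squat jar with a steel cap, radius 34, 100 tall; origin: centre of its underside
- cup: bystander (sizes in mm): clear plastic cup, rim radius 36, 85 tall; origin: centre of its underside
- big_carton: bystander (sizes in mm): plain cardboard carton 90 x 130 x 100 tall, larger than the one to be stamped and without a cap; origin: centre of its underside
- film_box: bystander (sizes in mm): long white box 70 x 360 x 70 tall; origin: centre of its underside
- film_roll: bystander (sizes in mm): upright white roll, radius 28, 200 tall; origin: centre of its underside
- saucepan: bystander (sizes in mm): steel saucepan, radius 72, 80 tall, its handle reaching 210 from the pan's axis along its +y, up to 91 high; origin: centre of its underside
- bowl: bystander (sizes in mm): steel bowl, rim radius 65, 60 tall; origin: centre of its underside
Mind the look-alikes: they are no part of the job. What is shaped like the carton but green is not meant.

How it is judged (in metres and radians):
On the way, in this order (a step that is already met when the one before it is completed fails the run):
1. label side pressed on the pad: pad in over 9.5 mm, face middle within 20 mm of pad middle, square to 0.14 rad (value of joint stamp_pad above 0.0095 m and contact force between carton and stamp above 2 N and distance between carton_front and stamp_face below 0.02 m and angle between the x axis of carton and the x axis of stamp, either way round below 0.14 rad), for 0.2 s.
2. other broad side pressed on the pad: pad in over 9.5 mm, face middle within 20 mm of pad middle, square to 0.14 rad (value of joint stamp_pad above 0.0095 m and contact force between carton and stamp above 2 N and distance between carton_back and stamp_face below 0.02 m and angle between the x axis of carton and the x axis of stamp, either way round below 0.14 rad), for 0.2 s.
3. base pressed on the pad: pad in over 9.5 mm, face middle within 20 mm of pad middle, square to 0.14 rad (value of joint stamp_pad above 0.0095 m and contact force between carton and stamp above 2 N and distance between carton_base and stamp_face below 0.02 m and angle between the z axis of carton and the x axis of stamp, either way round below 0.14 rad), for 0.2 s.
4. still held, the carton is brought down into the tray, its middle less than 45 mm above the tray's underside (about 18 mm above rest) (contact force between the fingers and carton above 0.3 N and z of carton_center in the frame of tray below 0.045 m and x of carton_center in the frame of tray between -0.065 and 0.065 m and y of carton_center in the frame of tray between -0.075 and 0.075 m), for 0.04 s.
At the end, for the whole second after the job is handed in: The carton lies released and still in the tray, its middle within 65 mm (tray x) and 75 mm (tray y) of the tray's middle and under 35 mm above its underside, label side up and flat to 0.15 rad; the pad has sprung back (x of carton_center in the frame of tray between -0.065 and 0.065 m and y of carton_center in the frame of tray between -0.075 and 0.075 m and angle between carton's own x axis and vertical above 2.99 rad and z of carton_center in the frame of tray below 0.035 m and linear speed of carton below 0.02 m/s and angular speed of carton below 0.1 rad/s and value of joint stamp_pad below 0.001 m); the robot touches nothing.
It fails at once if the stamp is rammed: more than 45 N between carton and stamp (contact force between carton and stamp above 45 N).
It fails at once if the robot pushes the stamp itself (contact force between any of the fingers, the arm and stamp above 3 N).
It fails at once if a bystander moved more than 40 mm (distance of any of jar, cup, big_carton, film_box, film_roll, saucepan, bowl from where it was at the start of the episode above 0.04 m).
It also fails if it takes over 72 s, if anything falls off the work surface, if the arm or the gripper's body presses on something with over 40 N, if the wrist force passes 120 N, or if a joint passes its speed limit or range.

## Working session

There is one attempt and no reset: what is moved stays moved. The work goes in short steps, Python scripts to look and compute and a tool call to move; the robot and the scene stay as the last step left them, time stands still between calls to the robot, and variables do not carry over. Pictures are saved under pics/ and viewed, at most 10 in all, crops included, and the job is handed in when it is done.

Besides the shell and the picture viewer there is one more tool, called after "Call:" as name(argument=value, ...), one argument or row to a line, values as JSON. send_rows: Moves the arm, as the interface text tells. Shifts and turns lie within -1 to 1; 1 stands for 0.04 m of shift or 0.12 rad of turn. Its arguments: {"type":"object","properties":{"steps":{"type":"array"},"squeeze":{"type":"number"}},"required":["steps"]}

```bash
mkdir -p pics; ls
cat > h.py <<'E'
from workcell import env
import numpy as np, cv2
def grab(n):
    f=env.grab_frame(n); return f
def save(f,name,crop=None,scale=1):
    p=f["pixels"][:,:,::-1]
    if crop: p=p[crop[1]:crop[3],crop[0]:crop[2]]
    if scale!=1: p=cv2.resize(p,None,fx=scale,fy=scale,interpolation=cv2.INTER_CUBIC)
    cv2.imwrite("pics/"+name,p)
def pts(f):
    d=f["depth"].astype(float);K=f["intrinsics"];v,u=np.mgrid[:480,:640]
    P=np.stack([(u-K[0,2])/K[0,0]*d,(v-K[1,2])/K[1,1]*d,d,np.ones_like(d)],-1)
    return (P@np.array(f["cam_to_world"]).T)[...,:3]
E
python3 - <<'E'
from h import *
for n in("scene","side"):
    f=grab(n);save(f,n+"0.png");np.savez("/tmp/%s.npz"%n,**f);print(n,np.round(f["cam_to_world"],2).tolist())
print(env.state())
E
```

```text
pics
scene [[-0.51, 0.55, -0.67, 1421.16], [0.86, 0.31, -0.41, 481.32], [-0.02, -0.78, -0.63, 820.29], [0.0, 0.0, 0.0, 1.0]]
side [[-1.0, -0.06, 0.06, 501.99], [-0.09, 0.54, -0.84, 1178.64], [0.02, -0.84, -0.54, 832.24], [0.0, 0.0, 0.0, 1.0]]
{'time_s': 0.1, 'qpos': array([-7.59741189e+01,  1.83465348e+01,  8.96992293e+01, -8.73586978e-04,
        7.20422276e+01, -1.14371006e+00]), 'qvel': array([-0.05540952, -0.11078517, -0.1000844 ,  0.00066809, -0.05938286,
       -0.01081415]), 'effort': array([ 8.12026392e-04, -4.13331950e+01, -2.32509613e+01,  7.29123456e-02,
        4.21752781e-02, -5.68756093e-05]), 'ee_pos': array([ 150.37443942, -554.53047738,  213.22007486]), 'ee_rot': array([-1.79912009e+02, -9.25880877e-04,  1.51698604e+01]), 'force': array([-0.25041961, -0.68223158, -0.2806973 ]), 'torque': array([-0.02580325, -0.01768254,  0.02410718]), 'gripper_force': 0.0, 'gripper_width': 91.09539572201079}
```

View pics/scene0.png

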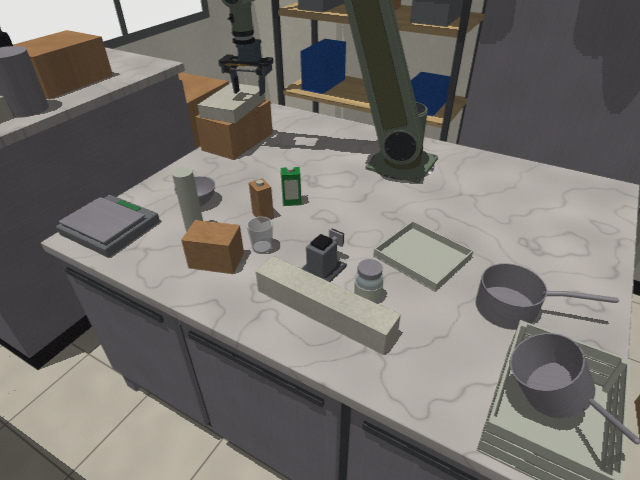

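View pics/side0.png

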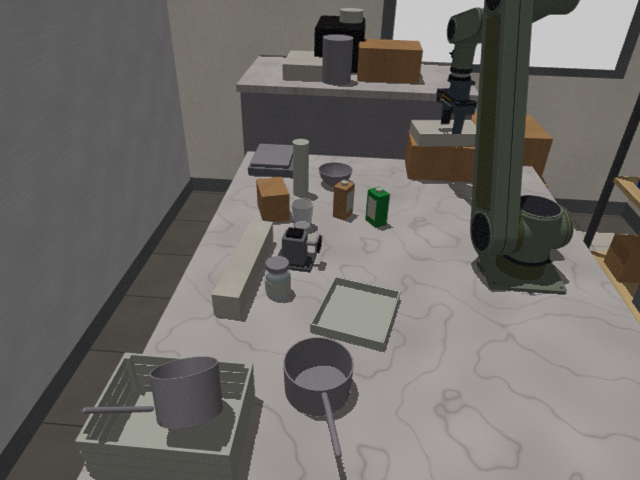

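Candidates for the carton: brown capped one at scene (261,198) / side (343,200). Look-alikes are the green one at scene (291,187) / side (377,206), which is excluded by colour, and the big brown one without a cap at scene (213,247). I choose the small brown capped one. The stamp is at scene (322,255) and the tray at scene (423,255).

```bash
cat > m.py <<'E'
from h import *
S={n:dict(np.load("/tmp/%s.npz"%n)) for n in("scene","side")}
def reg(n,box):
    P=pts(S[n]);x0,y0,x1,y1=box
    return P[y0:y1,x0:x1].reshape(-1,3),S[n]["pixels"][y0:y1,x0:x1].reshape(-1,3)
def rect(Q): 
    r=cv2.minAreaRect(Q[:,:2].astype(np.float32)); return np.round(r[0],1),np.round(r[1],1),round(r[2],1)
if __name__=="__main__":
    B={"carton":{"scene":(245,170,277,222),"side":(328,175,358,225)},"green":{"scene":(277,160,305,210),"side":(362,180,392,230)},"stamp":{"scene":(302,222,350,280),"side":(278,218,325,272)},"tray":{"scene":(370,220,475,290),"side":(308,276,402,348)},
    "jar":{"scene":(354,258,386,300),"side":(262,255,293,302)}}
    for o in B:
        for n in B[o]:
            Q,c=reg(n,B[o][n]); z=Q[:,2]; Q=Q[(z>8)&(z<140)];
            print(o,n,"zmax",np.round(np.percentile(Q[:,2],[50,90,98,100]),1))
            for lo,hi in((10,300),(22,34),(95,112),(108,119),(119,130)):
                q=Q[(Q[:,2]>lo)&(Q[:,2]<hi)]
                if len(q)>5: print("   ",lo,hi,len(q),*rect(q),q.mean(0).round(1))
    for n in S:
        for o in("carton","stamp"):
            b=B[o][n]; b=(b[0]-10,b[1]-10,b[2]+10,b[3]+10)
            p=S[n]["pixels"][b[1]:b[3],b[0]:b[2],::-1]
            cv2.imwrite(f"/tmp/{n}{o}.png",cv2.resize(p,(400,300) if 0 else (300,380),interpolation=cv2.INTER_CUBIC))
    im=np.hstack([cv2.resize(cv2.imread(f"/tmp/{n}{o}.png"),(200,300)) for n in S for o in("carton","stamp")])
    cv2.imwrite("pics/crops.png",im)
E
python3 m.py
```

```text
carton scene zmax [ 79.6 114.9 123.2 126.4]
    10 300 861 [ 566.8 -219.9] [183.6  67.1] 36.1 [ 544.  -235.1   76.2]
    22 34 67 [ 537.  -250.3] [36.5 75.2] 11.3 [ 535.7 -240.3   27.6]
    95 112 117 [ 522.5 -249.7] [60.3 48.8] 61.2 [ 535.5 -240.7  104.2]
    108 119 173 [ 522.1 -250.5] [67.4 48.8] 61.2 [ 526.8 -248.7  113.8]
    119 130 29 [ 522.1 -251.7] [20.6 17.8] 36.7 [ 522.4 -251.8  123.7]
carton side zmax [ 60.  116.2 124.8 129.7]
    10 300 864 [ 534.3 -371.3] [ 82.9 326.1] 4.7 [ 524.3 -276.3   67. ]
    22 34 87 [ 533.6 -363.6] [ 71.5 304.7] 8.2 [ 529.6 -288.7   28.4]
    95 112 99 [ 509.5 -236.1] [76.4 44.3] 27.0 [ 516.9 -232.5  103.7]
    108 119 128 [ 517. -253.] [68.7 48.2] 61.2 [ 518.7 -242.1  114.7]
    119 130 35 [ 516.3 -244.1] [39.  27.8] 66.8 [ 516.1 -247.4  124. ]
green scene zmax [ 76.3 115.1 123.9 125.9]
    10 300 685 [ 411.9 -215.7] [54.3 59.9] 34.9 [ 424.2 -207.    74.3]
    22 34 56 [ 427.5 -205.9] [ 8.4 57.4] 32.0 [ 427.6 -204.2   28.3]
    95 112 100 [ 410.  -216.3] [53.4 56.1] 32.0 [ 425.  -205.   104.1]
    108 119 148 [ 409.5 -216. ] [50. 61.] 38.8 [ 4
[... 1170 characters left out ...]
0.1 194. ] [58.1 28.5] 25.0 [672.2 191.9  99.2]
tray side zmax [23.7 69.3 80.4 84. ]
    10 300 1565 [473.8 291.6] [303.7 181.1] 76.1 [481.9 289.   31.4]
    22 34 638 [462.4 246. ] [209.6 181.1] 76.1 [465.1 256.4  27. ]
jar scene zmax [ 74.5 100.  101.3 103.3]
    10 300 1056 [648.2 169.9] [222.6  68.2] 19.6 [692.3 186.1  72.8]
    22 34 75 [695.5 186.5] [27.7 66.8] 18.8 [698.2 192.3  28.8]
    95 112 360 [676.4 179.7] [58.1 57.5] 15.1 [677.8 180.2  99.1]
jar side zmax [ 65.7 101.4 103.2 105.4]
    10 300 1061 [686.  121.2] [ 85.6 199.9] 6.7 [671.3 187.2  63.7]
    22 34 129 [687.  130.9] [ 85.7 179.8] 4.8 [670.6 167.5  28.1]
    95 112 284 [673.7 180.6] [58.  63.3] 23.4 [672.5 184.4 100.7]
```

View pics/crops.png

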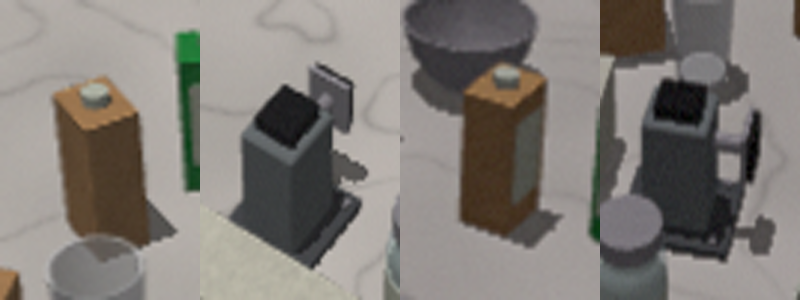

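The crop confirms it: brown, capped, with its label facing world (-x,+y), and its yaw is about -29°. The stamp's pad faces about 171°. I'll move to hover by the carton and refine with the wrist camera.

Call:
send_rows(
  steps=[
    [[0.8, -0.46, -0.17, 0, 1], [0.8, -0.46, -0.17, 0, 1], [0.8, -0.46, -0.17, 0, 1], [0.8, -0.46, -0.17, 0, 1], [0.8, -0.46, -0.17, 0, 1]],
  ],
)

```text
time_s: 0.52
ee_pos: [281.5, -422.7, 247.9]
ee_rot: [-180.0, 0.0, 15.1]
force: [0.0, -0.6, -0.1]
gripper_width: 91.3
gripper_force: 0.0
```

Call:
send_rows(
  steps=[
    [[0.8, -0.46, -0.17, 0, 1], [0.8, -0.46, -0.17, 0, 1], [0.8, -0.46, -0.17, 0, 1], [0.8, -0.46, -0.17, 0, 1], [0.8, -0.46, -0.17, 0, 1]],
  ],
)

```text
time_s: 0.93
ee_pos: [411.9, -292.0, 282.0]
ee_rot: [-180.0, 0.0, 15.2]
force: [1.2, -1.0, -0.6]
gripper_width: 91.1
gripper_force: 0.0
```

Call:
send_rows(
  steps=[
    [[0.8, -0.46, -0.17, 0, 1], [0, 0, 0, 1, 1], [0, 0, 0, 1, 1], [0, 0, 0, 1, 1], [0, 0, 0, 1, 1]],
  ],
)

```text
time_s: 1.35
ee_pos: [437.3, -266.9, 288.3]
ee_rot: [-180.0, 0.1, -12.6]
force: [-0.5, 0.4, 0.6]
gripper_width: 91.4
gripper_force: 0.0
```

Call:
send_rows(
  steps=[
    [[0, 0, 0, 1, 1], [0, 0, 0, 1, 1], [0, 0, 0, 0.4, 1], [0, 0, 0, 0, 1], [0, 0, 0, 0, 1]],
  ],
)

```text
time_s: 1.77
ee_pos: [437.1, -267.4, 288.4]
ee_rot: [-180.0, 0.0, -28.7]
force: [0.4, 0.3, 0.2]
gripper_width: 91.1
gripper_force: 0.0
```

Run:
```python
from h import *
f=grab("wrist");save(f,"w1.png");np.savez("/tmp/w1.npz",**f);print(np.round(f["cam_to_world"],2).tolist())
P=pts(f);q=P[(P[...,2]>110)&(P[...,2]<119)];print(len(q))
s=env.state();print(s["ee_pos"],s["ee_rot"])
```

```text
[[-0.48, -0.85, -0.22, 499.57], [-0.88, 0.47, 0.12, -301.8], [0.0, 0.25, -0.97, 458.96], [0.0, 0.0, 0.0, 1.0]]
6081
[ 437.09565405 -267.41348086  288.48758363] [ 1.79999478e+02  3.37394299e-02 -2.87556781e+01]
```

View pics/w1.png

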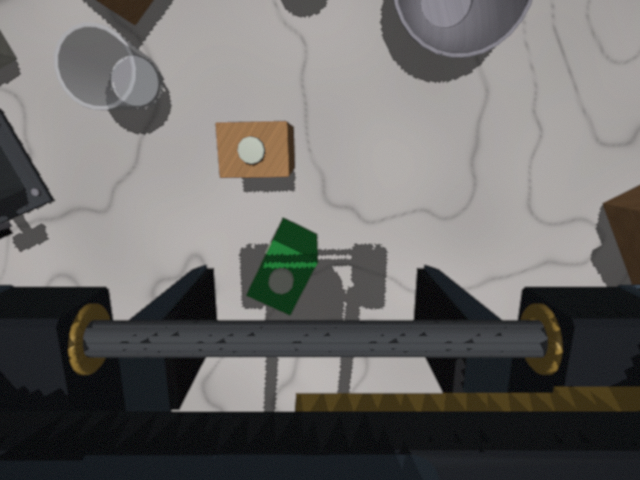

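The wrist picture shows the carton at (252,150) with its cap, the green one at (285,265), the cup at (100,65), the bowl at (455,10) and the stamp at the left edge (20,170).

```bash
cat >> h.py <<'E'
def ray(f,u,v):
    T=np.array(f["cam_to_world"]);K=f["intrinsics"];d=T[:3,:3]@np.array([(u-K[0,2])/K[0,0],(v-K[1,2])/K[1,1],1.]);return T[:3,3],d/np.linalg.norm(d)
def onplane(f,u,v,z): o,d=ray(f,u,v);return o+d*(z-o[2])/d[2]
def tri(fs,uvs):
    A=np.zeros((3,3));b=np.zeros(3)
    for f,(u,v) in zip(fs,uvs):
        o,d=ray(f,u,v);M=np.eye(3)-np.outer(d,d);A+=M;b+=M@o
    return np.linalg.solve(A,b)
E
python3 - <<'E'
from h import *
W=dict(np.load("/tmp/w1.npz"));S=dict(np.load("/tmp/scene.npz"));D=dict(np.load("/tmp/side.npz"))
def cap(f,b):
    x0,y0,x1,y1=b;p=cv2.cvtColor(f["pixels"][y0:y1,x0:x1],cv2.COLOR_RGB2HSV)
    m=((p[...,1]<70)&(p[...,2]>110)).astype(np.uint8);n,l,st,c=cv2.connectedComponentsWithStats(m)
    i=1+np.argmax(st[1:,4]);return c[i]+[x0,y0],st[i,4]
caps=[cap(W,(222,126,285,174)),cap(S,(255,178,266,188)),cap(D,(339,177,350,187))];print(caps)
c=[k[0] for k in caps]
print("cap WS",tri([W,S],[c[0],c[1]]),"WD",tri([W,D],[c[0],c[2]]),"all",tri([W,S,D],c))
hsv=cv2.cvtColor(W["pixels"],cv2.COLOR_RGB2HSV)
m=((hsv[...,0]>5)&(hsv[...,0]<25)&(hsv[...,1]>80)&(hsv[...,2]>130)).astype(np.uint8);m[:,:200]=0;m[:,310:]=0;m[:110]=0;m[190:]=0
cs,_=cv2.findContours(m,0,2);k=max(cs,key=cv2.contourArea)[:,0]
P=np.array([onplane(W,*p,115) for p in k]);r=cv2.minAreaRect(P[:,:2].astype(np.float32));print("top",r)
P=pts(W);Z=P[...,2]
q=P[110:190,200:310].reshape(-1,3);q=q[(q[:,2]>110)&(q[:,2]<119)];print("depth top",cv2.minAreaRect(q[:,:2].astype(np.float32)),q[:,2].mean())
# stamp pad points in scene & side
for n,f,b in(("scene",S,(325,222,350,250)),("side",D,(308,225,326,262))):
    q=pts(f)[b[1]:b[3],b[0]:b[2]].reshape(-1,3);q=q[(q[:,2]>45)&(q[:,2]<92)&(q[:,0]>540)&(q[:,0]<620)&(abs(q[:,1]-43)<50)]
    u=np.array([np.cos(np.radians(-9)),np.sin(np.radians(-9))]);s=(q[:,:2]-[606.5,39])@u
    print(n,len(q),q.mean(0),q.min(0),q.max(0),np.percentile(s,[1,10,50,90,99]))
    pq=q[s<-15];print(cv2.minAreaRect(pq[:,:2].astype(np.float32)),pq[:,2].min(),pq[:,2].max())
for n,(u,v) in {"cup":(100,65),"bowl":(460,10)}.items(): print(n,onplane(W,u,v,80))
E
```

```text
[(array([250.52 , 149.515]), np.int32(600)), (array([259.18604651, 180.30232558]), np.int32(43)), (array([344.05263158, 181.42105263]), np.int32(19))]
cap WS [ 519.4201745  -252.82078264  127.12015928] WD [ 519.32452617 -252.91860307  126.5349291 ] all [ 519.22988055 -252.83359169  126.79534197]
top ((519.7420043945312, -252.3733673095703), (58.86814880371094, 44.228759765625), 61.270198822021484)
depth top ((519.9913940429688, -252.0478973388672), (60.224666595458984, 46.099735260009766), 62.35988998413086) 114.76125897720381
scene 181 [586.11515182  43.3681701   76.04477867] [571.25032447  18.04663194  47.80184397] [619.48636448  60.810877    90.8074591 ] [-33.82347312 -28.85651365 -20.3948758  -16.76630889  -4.5714313 ]
((582.1187133789062, 39.873687744140625), (43.31956100463867, 18.5847225189209), 83.16377258300781) 47.80184396832067 90.80745910121391
side 137 [582.94340837  47.64398697  76.29539303] [570.52618676  18.54238832  52.91266743] [607.24710462  66.29626054  91.92073245] [-35.45457722 -34.68213223 -27.79205401  -6.3088212    0.1053441 ]
((581.61328125, 41.78766632080078), (47.639827728271484, 20.388343811035156), 83.66120910644531) 52.91266743343567 91.92073244551727
cup [ 648.41042864 -167.05637396   80.        ]
bowl [ 535.70467568 -462.99552615   80.        ]
```

Call:
send_rows(
  steps=[
    [[0.543, -0.442, 0, 0, 1], [0.543, -0.442, 0, 0, 1], [0.543, -0.442, 0, 0, 1], [0, 0, 1, 0, 1], [0, 0, 1, 0, 1]],
  ],
)

```text
time_s: 2.23
ee_pos: [523.0, -252.9, 209.7]
ee_rot: [-180.0, -0.4, -28.7]
force: [-0.3, 0.4, -0.8]
gripper_width: 91.2
gripper_force: 0.0
```

Call:
send_rows(
  steps=[
    [[0, 0, 0, 0, 1], [0, 0, 0, 0, 1]],
  ],
)

```text
time_s: 2.4
ee_pos: [518.8, -251.8, 207.1]
ee_rot: [180.0, 0.3, -28.8]
force: [-0.8, 0.3, 1.4]
gripper_width: 91.1
gripper_force: 0.0
```

Run:
```python
from h import *
s=env.state();print(s["ee_pos"],s["ee_rot"])
f=grab("wrist");P=pts(f);p=cv2.cvtColor(f["pixels"],cv2.COLOR_RGB2HSV)
q=P[(P[...,2]>109)&(P[...,2]<119)&(np.hypot(P[...,0]-520,P[...,1]+252)<50)]
print(len(q),cv2.minAreaRect(q[:,:2].astype(np.float32)))
```

```text
[ 518.75733772 -251.82913672  207.13557189] [179.98774461   0.30401075 -28.79013992]
4873 ((520.1666870117188, -252.2568359375), (60.19322967529297, 46.27957534790039), 62.3219108581543)
```

Call:
send_rows(
  steps=[
    [[0, 0, 0.9, 0, 1], [0, 0, 0.9, 0, 1], [0, 0, 0.9, 0, 1], [0, 0, 0.8, 0, 1], [0, 0, 0.28, 0, 1]],
  ],
)

```text
time_s: 2.87
ee_pos: [519.6, -252.6, 56.5]
ee_rot: [180.0, 0.1, -28.8]
force: [-0.8, -0.2, -0.5]
gripper_width: 91.2
gripper_force: 0.0
```

Call:
send_rows(
  squeeze=45,
  steps=[
    [[0, 0, 0, 0, 1], [0, 0, 0, 0, 0], [0, 0, 0, 0, 0], [0, 0, 0, 0, 0], [0, 0, 0, 0, 0]],
  ],
)

```text
time_s: 3.28
ee_pos: [521.2, -253.1, 59.7]
ee_rot: [-180.0, -0.2, -28.8]
force: [0.2, -0.0, 0.5]
gripper_width: 67.6
gripper_force: 0.0
```

Call:
send_rows(
  steps=[
    [[0, 0, 0, 0, 0], [0, 0, 0, 0, 0], [0, 0, 0, 0, 0], [0, 0, -0.2, 0, 0], [0, 0, -0.3, 0, 0]],
  ],
)

```text
time_s: 3.7
ee_pos: [518.3, -251.6, 76.3]
ee_rot: [180.0, 0.3, -28.8]
force: [0.5, -0.6, -4.2]
gripper_width: 60.4
gripper_force: 44.6
```

Call:
send_rows(
  steps=[
    [[0, 0, -0.8, 0, 0], [0, 0, -0.9, 0, 0], [0, 0, -0.9, 0, 0], [-0.2, -0.3, -0.6, 0, 0], [-0.53, -0.69, 0, 0, 0]],
  ],
)

```text
time_s: 4.12
ee_pos: [517.1, -207.6, 211.3]
ee_rot: [180.0, -0.8, -29.0]
force: [1.4, -0.6, -3.6]
gripper_width: 60.4
gripper_force: 44.6
```

Call:
send_rows(
  steps=[
    [[-0.53, -0.69, 0, 0, 0], [-0.53, -0.69, 0, 0, 0], [-0.53, -0.69, 0, 0, 0], [-0.53, -0.69, 0, 0, 0], [-0.53, -0.69, 0, 0, 0]],
  ],
)

```text
time_s: 4.53
ee_pos: [485.7, -30.1, 205.1]
ee_rot: [180.0, 0.1, -28.9]
force: [1.2, 0.3, -4.2]
gripper_width: 60.2
gripper_force: 44.6
```

Call:
send_rows(
  steps=[
    [[-0.53, -0.69, 0, 0, 0], [-0.53, -0.69, 0, 0, 0], [-0.4, -0.4, 0, 0, 0], [0, 0, 0, -0.95, 0], [0, 0, 0, -0.95, 0]],
  ],
)

```text
time_s: 4.95
ee_pos: [469.0, 60.3, 205.1]
ee_rot: [180.0, 0.1, -15.3]
force: [-0.3, -0.6, -3.5]
gripper_width: 60.5
gripper_force: 44.6
```

Call:
send_rows(
  steps=[
    [[0, 0, 0, -0.95, 0], [0, 0, 0, 0, 0], [0, 0, 0, 0, 0]],
  ],
)

```text
time_s: 5.2
ee_pos: [469.7, 58.8, 205.2]
ee_rot: [180.0, 0.1, -9.4]
force: [0.4, 0.7, -3.4]
gripper_width: 60.2
gripper_force: 44.6
```

Run:
```python
from h import *
s=env.state();print(s["ee_pos"],s["ee_rot"],s["gripper_force"])
f=grab("wrist");save(f,"w2.png");np.savez("/tmp/w2.npz",**f);P=pts(f);Z=P[...,2]
x,y=P[...,0],P[...,1]
near=(np.hypot(x-640,y-34)<110)&(f["depth"]>0)
for lo,hi in((100,109),(80,95),(5,11)):
    m=(near&(Z>lo)&(Z<hi)).astype(np.uint8);n,l,st,c=cv2.connectedComponentsWithStats(m)
    for i in range(1,n):
        if st[i,4]>60: q=P[l==i];print(lo,hi,st[i],cv2.minAreaRect(q[:,:2].astype(np.float32)),q.mean(0))
```

```text
[469.66357529  58.84765804 205.17125607] [ 1.79973134e+02  7.67909829e-02 -9.39501189e+00] 44.630414843559265
80 95 [ 268    0   87   27 2058] ((621.0020141601562, 36.04042053222656), (56.01356506347656, 13.888026237487793), 80.32135009765625) [620.31032531  36.64127561  90.15331575]
80 95 [ 282   68   66   26 1364] ((579.7674560546875, 40.38249969482422), (43.67765426635742, 13.284510612487793), 83.89369201660156) [579.6200181   40.26650832  88.37219268]
5 11 [ 256    0   49   81 1778] ((627.0311279296875, 61.802490234375), (36.98990249633789, 62.399349212646484), 84.00582122802734) [621.1210425   67.83320272   7.67227253]
5 11 [ 324    0   42   76 1627] ((619.1726684570312, 8.712499618530273), (35.422080993652344, 57.97258377075195), 82.46258544921875) [612.35292643   4.75920503   7.70082332]
```

View pics/w2.png

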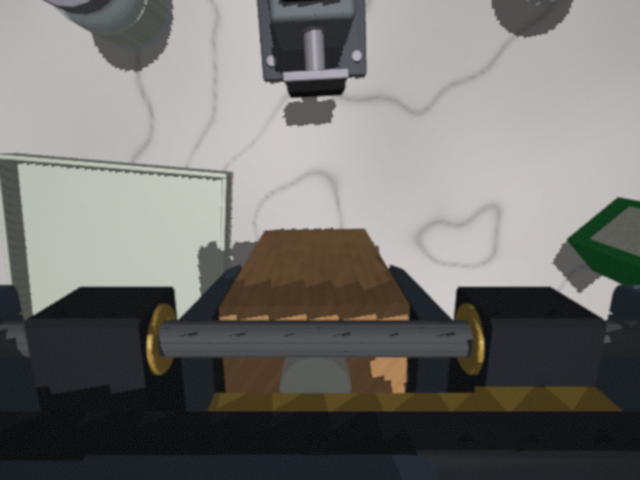

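The picture shows the held carton with its plain back side towards the stamp, the pad at (315,85), the base-plate front corners at about (263,82) and (366,76), and the tray at left (115,235). I'll refine the stamp pose from its corners.

Run:
```python
from h import *
f=dict(np.load("/tmp/w2.npz"));P=pts(f);Z=P[...,2];g=f["pixels"].astype(int).sum(2)/3
# plate front edge: for columns find bottom-most dark plate pixel
def fit(cols,r0,r1,z,t):
    pts2=[]
    for u in cols:
        d=np.diff(g[r0:r1,u]);k=np.argmax(d); 
        if d[k]>t: pts2.append(onplane(f,u,r0+k+0.5,z)[:2])
    q=np.array(pts2);l=cv2.fitLine(q.astype(np.float32),cv2.DIST_HUBER,0,.01,.01).ravel();return len(q),np.degrees(np.arctan2(l[1],l[0])),l[2:]
print("plate L",fit(range(266,282),60,92,8,25)); print("plate R",fit(range(350,364),60,92,8,25))
print("plate both",fit(list(range(266,282))+list(range(350,364)),60,92,8,25))
a,b=onplane(f,263,82,8),onplane(f,366,76,8);print(a,b,(a+b)/2,np.hypot(*(a-b)[:2]),np.degrees(np.arctan2(*(a-b)[1::-1])))
m=(abs(P[...,0]-580)<15)&(abs(P[...,1]-41)<35)&(Z>82)&(Z<93);q=P[m]
ang=np.radians(-6);u=np.array([np.cos(ang),np.sin(ang)]);v=np.array([-u[1],u[0]])
s,w=q[:,:2]@u,q[:,:2]@v;print("pad s",np.percentile(s,[1,5,50,95,99]),"w",np.percentile(w,[1,5,50,95,99]))
print("pad mid xy front", u*np.percentile(s,3)+v*(np.percentile(w,1)+np.percentile(w,99))/2)
```

```text
plate L (16, np.float32(83.92914), array([594.88495,  72.52823], dtype=float32))
plate R (14, np.float32(76.744705), array([587.43994  ,   2.7732348], dtype=float32))
plate both (30, np.float32(83.41229), array([590.3042 ,  30.47501], dtype=float32))
[596.71190235  83.09255865   8.        ] [586.97982284  -5.42405134   8.        ] [591.84586259  38.83425366   8.        ] 89.0500062596782 83.72573784949932
pad s [565.89061003 566.12217152 572.60104102 578.16841213 578.71556434] w [ 79.7132173   81.8610014  100.62237378 119.37369682 121.50749275]
pad mid xy front [573.42826853  40.89480534]
```

Call:
send_rows(
  steps=[
    [[0, 0, 0, -1, 0], [0, 0, 0, -1, 0], [0, 0, 0, -1, 0], [0, 0, 0, -1, 0], [0, 0, 0, -1, 0]],
  ],
)

```text
time_s: 5.67
ee_pos: [470.1, 58.6, 205.4]
ee_rot: [-180.0, 0.0, 25.3]
force: [-0.4, -0.6, -4.0]
gripper_width: 60.1
gripper_force: 44.6
```

Call:
send_rows(
  steps=[
    [[0, 0, 0, -1, 0], [0, 0, 0, -1, 0], [0, 0, 0, -1, 0], [0, 0, 0, -1, 0], [0, 0, 0, -1, 0]],
  ],
)

```text
time_s: 6.08
ee_pos: [470.1, 58.6, 205.4]
ee_rot: [-180.0, 0.0, 59.7]
force: [-0.1, -0.1, -3.5]
gripper_width: 60.1
gripper_force: 44.6
```

Call:
send_rows(
  steps=[
    [[0, 0, 0, -1, 0], [0, 0, 0, -1, 0], [0, 0, 0, -1, 0], [0, 0, 0, -1, 0], [0, 0, 0, -1, 0]],
  ],
)

```text
time_s: 6.5
ee_pos: [470.1, 58.6, 205.4]
ee_rot: [-180.0, 0.0, 94.1]
force: [-0.4, -0.1, -3.9]
gripper_width: 60.2
gripper_force: 44.6
```

Call:
send_rows(
  steps=[
    [[0, 0, 0, -1, 0], [0, 0, 0, -1, 0], [0, 0, 0, -1, 0], [0, 0, 0, -1, 0], [0, 0, 0, -1, 0]],
  ],
)

```text
time_s: 6.92
ee_pos: [470.0, 58.6, 205.3]
ee_rot: [-180.0, -0.0, 128.5]
force: [-0.1, 0.2, -3.7]
gripper_width: 59.9
gripper_force: 44.6
```

Call:
send_rows(
  steps=[
    [[0, 0, 0, -1, 0], [0, 0, 0, -1, 0], [0, 0, 0, -1, 0], [0, 0, 0, -1, 0], [0, 0, 0, -1, 0]],
  ],
)

```text
time_s: 7.33
ee_pos: [470.0, 58.6, 205.4]
ee_rot: [-180.0, -0.0, 162.8]
force: [-0.7, -0.1, -3.6]
gripper_width: 59.9
gripper_force: 44.6
```

Call:
send_rows(
  steps=[
    [[0, 0, 0, -1, 0], [0, 0, 0, -0.63, 0], [0, 0, 0, 0, 0], [0, 0, 0, 0, 0]],
  ],
)

```text
time_s: 7.67
ee_pos: [470.2, 58.7, 205.4]
ee_rot: [-180.0, -0.0, 173.6]
force: [-0.8, -0.2, -4.2]
gripper_width: 60.0
gripper_force: 44.6
```

Call:
send_rows(
  steps=[
    [[-0.3, -0.053, 0.9, 0, 0], [-0.3, -0.053, 0.9, 0, 0], [-0.3, -0.053, 0.9, 0, 0], [0, 0, 0.6, 0, 0], [0, 0, 0.18, 0, 0]],
  ],
)

```text
time_s: 8.08
ee_pos: [502.8, 48.2, 62.4]
ee_rot: [-179.9, -0.5, 173.7]
force: [-1.4, -0.5, -4.1]
gripper_width: 60.0
gripper_force: 44.6
```

Call:
send_rows(
  steps=[
    [[0, 0, 0, 0, 0], [0, 0, 0, 0, 0], [0, 0, 0, 0, 0]],
  ],
)

```text
time_s: 8.33
ee_pos: [506.8, 48.9, 68.2]
ee_rot: [180.0, 0.2, 173.8]
force: [0.3, -0.1, -4.3]
gripper_width: 60.1
gripper_force: 44.6
```

Run:
```python
from h import *
s=env.state();print(s["ee_pos"],s["ee_rot"],s["force"])
f=grab("side");save(f,"s2.png",(240,130,400,280),4)
P=pts(f);p=cv2.cvtColor(f["pixels"],cv2.COLOR_RGB2HSV)
m=(p[...,0]>5)&(p[...,0]<25)&(p[...,1]>80)&(abs(P[...,0]-505)<60)&(abs(P[...,1]-48)<70)
q=P[m];print(len(q),q[:,2].min(),q[:,2].max(),q[:,0].min(),q[:,0].max())
```

```text
[506.81041347  48.86134304  68.20345705] [179.96321564   0.21816796 173.81871942] [ 0.33028149 -0.08123923 -4.33951306]
371 11.141540759017289 427.8067127765331 466.6799300283774 536.1382334429154
```

View pics/s2.png

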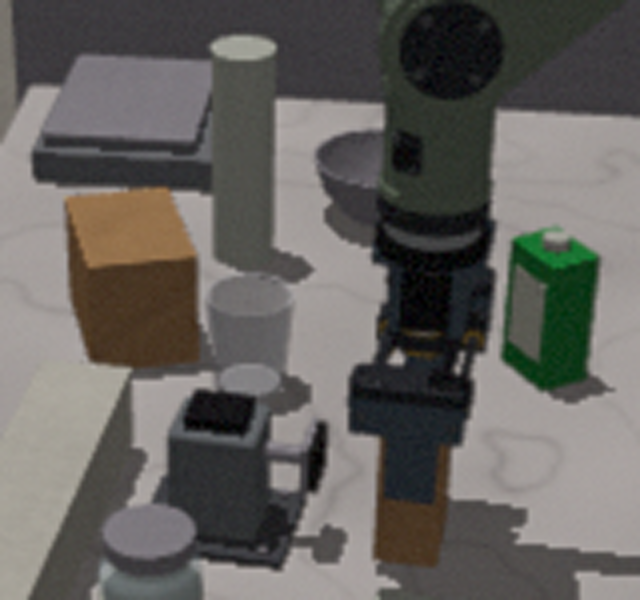

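The side crop shows the carton upright in the fingers in front of the pad, about 10 mm off the counter, with clear space around it. I'll approach slowly.

Call:
send_rows(
  steps=[
    [[-0.17, 0, 0, 0, 0], [-0.17, 0, 0, 0, 0], [-0.17, 0, 0, 0, 0], [-0.17, 0, 0, 0, 0], [-0.15, 0, 0, 0, 0]],
  ],
)

```text
time_s: 8.8
ee_pos: [539.7, 45.0, 66.6]
ee_rot: [180.0, 0.1, 173.8]
force: [-0.7, -0.3, -4.0]
gripper_width: 59.9
gripper_force: 44.6
```

Call:
send_rows(
  steps=[
    [[-0.08, 0, 0, 0, 0], [-0.08, 0, 0, 0, 0], [-0.06, 0, 0, 0, 0], [-0.06, 0, 0, 0, 0], [0, 0, 0, 0, 0]],
  ],
)

```text
time_s: 9.22
ee_pos: [548.6, 43.9, 66.0]
ee_rot: [-180.0, -0.2, 173.8]
force: [-2.4, 1.2, -2.0]
gripper_width: 60.3
gripper_force: 44.6
```

Contact is just starting (force x -2.4). I'll press on in small rows.

Call:
send_rows(
  steps=[
    [[-0.06, 0, 0, 0, 0], [-0.06, 0, 0, 0, 0], [-0.06, 0, 0, 0, 0], [-0.05, 0, 0, 0, 0], [0, 0, 0, 0, 0]],
  ],
)

```text
time_s: 9.63
ee_pos: [556.8, 43.0, 65.9]
ee_rot: [-180.0, -0.3, 173.8]
force: [-7.4, 0.8, -0.5]
gripper_width: 60.2
gripper_force: 44.6
```

Call:
send_rows(
  steps=[
    [[-0.05, 0, 0, 0, 0], [-0.03, 0, 0, 0, 0], [0, 0, 0, 0, 0], [0, 0, 0, 0, 0], [0, 0, 0, 0, 0]],
  ],
)

```text
time_s: 10.05
ee_pos: [558.9, 42.8, 65.8]
ee_rot: [-180.0, -0.4, 173.8]
force: [-8.3, 1.2, -0.1]
gripper_width: 60.2
gripper_force: 44.6
```

Run:
```python
from h import *
s=env.state();print(s["ee_pos"],s["ee_rot"],s["force"])
f=grab("side");save(f,"s3.png",(270,190,350,265),7)
```

```text
[558.90644852  42.7736123   65.78725996] [-179.967108     -0.37714052  173.832916  ] [-8.26461368  1.1531677  -0.13518517]
```

View pics/s3.png

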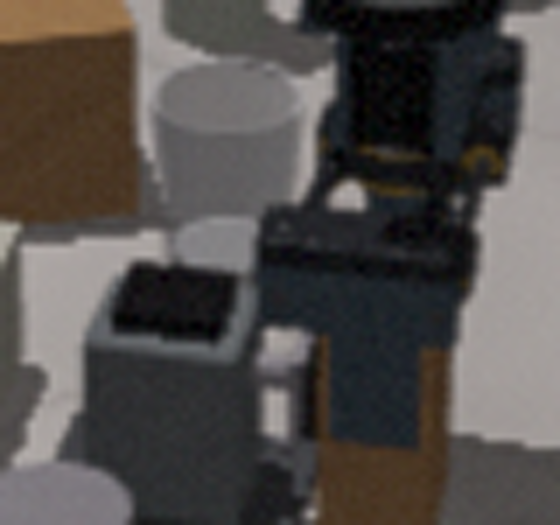

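The crop shows the carton upright and flat against the pad, the pad partly sunk. I'll go a little deeper and hold.

Call:
send_rows(
  steps=[
    [[-0.05, 0, 0, 0, 0], [-0.03, 0, 0, 0, 0], [0, 0, 0, 0, 0], [0, 0, 0, 0, 0], [0, 0, 0, 0, 0]],
  ],
)

```text
time_s: 10.52
ee_pos: [561.4, 42.4, 65.6]
ee_rot: [-180.0, -0.5, 173.8]
force: [-8.5, 0.3, 0.9]
gripper_width: 59.8
gripper_force: 44.6
```

Call:
send_rows(
  steps=[
    [[-0.05, 0, 0, 0, 0], [0, 0, 0, 0, 0], [0, 0, 0, 0, 0], [0, 0, 0, 0, 0], [0, 0, 0, 0, 0]],
  ],
)

```text
time_s: 10.93
ee_pos: [562.5, 42.3, 65.4]
ee_rot: [-180.0, -0.6, 173.8]
force: [-10.9, 1.1, 0.7]
gripper_width: 60.4
gripper_force: 44.6
```

Run:
```python
from h import *
s=env.state();print(s["ee_pos"],s["force"])
f=grab("side");P=pts(f);p=cv2.cvtColor(f["pixels"],cv2.COLOR_RGB2HSV);np.savez("/tmp/s4.npz",**f)
m=(p[...,0]>5)&(p[...,0]<25)&(p[...,1]>80)&(abs(P[...,0]-555)<60)&(abs(P[...,1]-60)<60)&(P[...,2]<70)&(P[...,2]>5)
q=P[m];print(len(q))
# side face (+-y end face) left/right edges per height
ys=np.where(m.any(1))[0]
for r in ys[::3]:
    c=np.where(m[r])[0];print(r,c.min(),c.max(),P[r,c[0]+0].round(0),P[r,c[-1]].round(0))
```

```text
[562.53827814  42.27760757  65.44347961] [-10.93303837   1.14926696   0.74825588]
294
245 332 332 [539.  37.  69.] [539.  37.  69.]
249 313 331 [591.  63.  69.] [541.  56.  68.]
252 314 332 [587.  67.  61.] [538.  29.  40.]
255 314 332 [587.  66.  50.] [538.  28.  28.]
258 314 332 [587.  71.  44.] [538.  25.  16.]
261 314 331 [587.  70.  33.] [540.  47.  20.]
264 314 330 [586.  70.  23.] [541.  64.  22.]
267 314 329 [587.  65.   8.] [544.  70.  15.]
```

Force is 10.9 N, at the stop, and the carton is upright. The label print is done. I'll retreat and turn by 180°.

Call:
send_rows(
  steps=[
    [[0.15, 0, 0, 0, 0], [0.35, 0, 0, 0, 0], [0.5, 0, 0, 0, 0], [0.5, 0, 0, 0, 0], [0.3, 0, 0, 0, 0]],
  ],
)

```text
time_s: 11.4
ee_pos: [494.4, 49.8, 66.4]
ee_rot: [-180.0, 0.0, 173.9]
force: [-1.0, -0.7, -3.2]
gripper_width: 59.9
gripper_force: 44.6
```

Call:
send_rows(
  steps=[
    [[0, 0, 0, 1, 0], [0, 0, 0, 1, 0], [0, 0, 0, 1, 0], [0, 0, 0, 1, 0], [0, 0, 0, 1, 0]],
  ],
)

```text
time_s: 11.82
ee_pos: [497.1, 49.7, 66.8]
ee_rot: [179.9, 0.2, 139.2]
force: [-0.5, -0.5, -4.4]
gripper_width: 60.4
gripper_force: 44.6
```

Call:
send_rows(
  steps=[
    [[0, 0, 0, 1, 0], [0, 0, 0, 1, 0], [0, 0, 0, 1, 0], [0, 0, 0, 1, 0], [0, 0, 0, 1, 0]],
  ],
)

```text
time_s: 12.23
ee_pos: [497.1, 49.7, 66.8]
ee_rot: [179.8, 0.1, 104.8]
force: [0.4, -0.0, -3.8]
gripper_width: 60.1
gripper_force: 44.6
```

Call:
send_rows(
  steps=[
    [[0, 0, 0, 1, 0], [0, 0, 0, 1, 0], [0, 0, 0, 1, 0], [0, 0, 0, 1, 0], [0, 0, 0, 1, 0]],
  ],
)

```text
time_s: 12.65
ee_pos: [497.1, 49.7, 66.8]
ee_rot: [179.8, -0.1, 70.4]
force: [-0.2, 0.8, -3.5]
gripper_width: 60.3
gripper_force: 44.6
```

Call:
send_rows(
  steps=[
    [[0, 0, 0, 1, 0], [0, 0, 0, 1, 0], [0, 0, 0, 1, 0], [0, 0, 0, 1, 0], [0, 0, 0, 1, 0]],
  ],
)

```text
time_s: 13.07
ee_pos: [497.1, 49.7, 66.7]
ee_rot: [179.9, -0.2, 36.0]
force: [-0.2, -0.3, -3.5]
gripper_width: 60.2
gripper_force: 44.6
```

Call:
send_rows(
  steps=[
    [[0, 0, 0, 1, 0], [0, 0, 0, 1, 0], [0, 0, 0, 1, 0], [0, 0, 0, 1, 0], [0, 0, 0, 1, 0]],
  ],
)

```text
time_s: 13.48
ee_pos: [497.1, 49.7, 66.8]
ee_rot: [180.0, -0.2, 1.6]
force: [0.1, -0.0, -4.6]
gripper_width: 60.0
gripper_force: 44.6
```

Call:
send_rows(
  steps=[
    [[0, 0, 0, 1, 0], [0, 0, 0, 0.18, 0], [0, 0, 0, 0, 0], [0, 0, 0, 0, 0]],
  ],
)

```text
time_s: 13.82
ee_pos: [496.1, 49.7, 66.5]
ee_rot: [-180.0, -0.1, -6.0]
force: [0.1, -0.0, -3.2]
gripper_width: 60.6
gripper_force: 44.6
```

Run:
```python
from h import *
s=env.state();print(s["ee_pos"],s["ee_rot"],s["force"],s["qpos"])
f=grab("scene");P=pts(f);p=cv2.cvtColor(f["pixels"],cv2.COLOR_RGB2HSV)
m=(p[...,0]>5)&(p[...,0]<25)&(p[...,1]>80)&(abs(P[...,0]-490)<60)&(abs(P[...,1]-50)<60)&(P[...,2]<140)&(P[...,2]>2)
q=P[m];print(len(q),q.min(0),q.max(0))
```

```text
[496.1458315   49.72062862  66.52224531] [-1.79995972e+02 -8.32001613e-02 -6.00014178e+00] [ 0.1095627  -0.01822666 -3.22677456] [ 4.40863386e+00  1.99270679e+01  1.11436869e+02 -1.47689016e-02
  4.85535054e+01  1.00418541e+02]
783 [475.91452293  15.2683015    6.75298307] [524.86659422  81.89090042 125.55027206]
```

Call:
send_rows(
  steps=[
    [[0.25, 0, 0, 0, 0], [0.25, 0, 0, 0, 0], [0.25, 0, 0, 0, 0], [0.2, 0, 0, 0, 0], [0.12, 0, 0, 0, 0]],
  ],
)

```text
time_s: 14.28
ee_pos: [540.1, 45.0, 66.3]
ee_rot: [-180.0, -0.1, -6.1]
force: [0.3, 0.3, -3.3]
gripper_width: 60.2
gripper_force: 44.6
```

Call:
send_rows(
  steps=[
    [[0.08, 0, 0, 0, 0], [0.08, 0, 0, 0, 0], [0.06, 0, 0, 0, 0], [0.06, 0, 0, 0, 0], [0, 0, 0, 0, 0]],
  ],
)

```text
time_s: 14.7
ee_pos: [549.5, 44.0, 66.4]
ee_rot: [180.0, -0.0, -6.1]
force: [-0.3, -0.3, -3.1]
gripper_width: 60.3
gripper_force: 44.6
```

Call:
send_rows(
  steps=[
    [[0.06, 0, 0, 0, 0], [0.06, 0, 0, 0, 0], [0.06, 0, 0, 0, 0], [0, 0, 0, 0, 0]],
  ],
)

```text
time_s: 15.03
ee_pos: [555.2, 43.2, 66.1]
ee_rot: [180.0, 0.2, -6.2]
force: [-4.7, 0.7, -1.7]
gripper_width: 60.1
gripper_force: 44.6
```

Call:
send_rows(
  steps=[
    [[0.06, 0, 0, 0, 0], [0.06, 0, 0, 0, 0], [0.06, 0, 0, 0, 0], [0, 0, 0, 0, 0], [0, 0, 0, 0, 0]],
  ],
)

```text
time_s: 15.45
ee_pos: [560.6, 42.5, 65.8]
ee_rot: [180.0, 0.4, -6.2]
force: [-8.1, 1.0, -0.1]
gripper_width: 60.1
gripper_force: 44.6
```

Call:
send_rows(
  steps=[
    [[0.05, 0, 0, 0, 0], [0, 0, 0, 0, 0], [0, 0, 0, 0, 0], [0, 0, 0, 0, 0]],
  ],
)

```text
time_s: 15.78
ee_pos: [562.1, 42.3, 65.7]
ee_rot: [180.0, 0.4, -6.2]
force: [-8.2, 0.9, -0.4]
gripper_width: 60.2
gripper_force: 44.6
```

Call:
send_rows(
  steps=[
    [[0.05, 0, 0, 0, 0], [0.02, 0, 0, 0, 0], [0, 0, 0, 0, 0], [0, 0, 0, 0, 0], [0, 0, 0, 0, 0]],
  ],
)

```text
time_s: 16.2
ee_pos: [564.3, 42.1, 65.6]
ee_rot: [180.0, 0.5, -6.2]
force: [-9.0, 0.7, -0.3]
gripper_width: 60.1
gripper_force: 44.6
```

Call:
send_rows(
  steps=[
    [[0.03, 0, 0, 0, 0], [0, 0, 0, 0, 0], [0, 0, 0, 0, 0], [0, 0, 0, 0, 0]],
  ],
)

```text
time_s: 16.53
ee_pos: [565.1, 42.0, 65.5]
ee_rot: [180.0, 0.5, -6.2]
force: [-10.4, 0.9, 1.2]
gripper_width: 59.8
gripper_force: 44.6
```

Call:
send_rows(
  steps=[
    [[-0.15, 0, 0, 0, 0], [-0.35, 0, 0, 0, 0], [-0.5, 0, 0, 0, 0], [-0.5, 0, 0, 0, 0], [-0.4, 0.52, 0, 0, 0]],
  ],
)

```text
time_s: 16.95
ee_pos: [492.0, 31.2, 66.5]
ee_rot: [-179.9, -0.2, -6.0]
force: [0.3, -1.0, -3.0]
gripper_width: 60.7
gripper_force: 44.6
```

Call:
send_rows(
  steps=[
    [[-0.4, 0.52, 0, 0, 0], [-0.4, 0.52, 0, 0, 0], [-0.4, 0.52, 0, 0, 0], [-0.2, 0.52, 0, 0, 0], [0, 0, 0, 0, 0]],
  ],
)

```text
time_s: 17.37
ee_pos: [425.5, -49.8, 66.6]
ee_rot: [179.9, -0.0, -6.2]
force: [-0.0, 0.2, -4.7]
gripper_width: 60.1
gripper_force: 44.6
```

Call:
send_rows(
  steps=[
    [[0, 0, 0, 0, 0], [0, 0, 0.06, 0, 0], [0, 0, 0.06, 0, 0], [0, 0, 0.05, 0, 0], [0, 0, 0, 0, 0]],
  ],
)

```text
time_s: 17.78
ee_pos: [427.4, -47.0, 59.0]
ee_rot: [180.0, 0.0, -6.1]
force: [-0.2, -0.6, -4.4]
gripper_width: 60.4
gripper_force: 44.6
```

Call:
send_rows(
  steps=[
    [[0, 0, 0.03, 0, 0], [0, 0, 0.03, 0, 0], [0, 0, 0, 0, 0], [0, 0, 0, 0, 0]],
  ],
)

```text
time_s: 18.12
ee_pos: [427.4, -47.0, 58.9]
ee_rot: [-180.0, -0.0, -6.1]
force: [-5.1, 1.3, 14.5]
gripper_width: 60.7
gripper_force: 44.7
```

Call:
send_rows(
  steps=[
    [[0, 0, -0.02, 0, 0.95], [0, 0, 0, 0, 0.95], [0, 0, 0, 0, 0.95], [0, 0, 0, 0, 0.95], [0, 0, 0, 0, 0.95]],
  ],
)

```text
time_s: 18.53
ee_pos: [427.2, -47.5, 57.8]
ee_rot: [180.0, 0.0, -6.1]
force: [0.5, -0.8, -0.1]
gripper_width: 86.3
gripper_force: 0.0
```

Call:
send_rows(
  steps=[
    [[0, 0, -0.3, 0, 0.95], [0, 0, -0.8, 0, 0.95], [0, 0, -0.8, 0, 0.95], [0, 0, -0.6, 0, 0.95], [-0.4, 0, 0, 0, 0]],
  ],
)

```text
time_s: 18.95
ee_pos: [417.0, -46.6, 162.7]
ee_rot: [180.0, -0.8, -6.1]
force: [1.1, 0.4, 0.1]
gripper_width: 83.0
gripper_force: 0.0
```

Call:
send_rows(
  steps=[
    [[-0.8, 0, 0, 0, 0], [-0.6, 0, 0, 0, 0], [0, 0, 0.4, 0, 0], [0, 0, 0.8, 0, 0], [0, 0, 0.3, 0, 0]],
  ],
)

```text
time_s: 19.37
ee_pos: [353.5, -39.5, 95.9]
ee_rot: [180.0, 0.2, -6.1]
force: [-0.1, 0.2, 0.0]
gripper_width: 49.6
gripper_force: 0.0
```

Run:
```python
from h import *
s=env.state();print(s["ee_pos"],s["ee_rot"],s["gripper_width"])
f=grab("wrist");P=pts(f)
q=P[(P[...,2]>111)&(P[...,2]<118)&(np.hypot(P[...,0]-428,P[...,1]+47)<60)]
print(len(q),cv2.minAreaRect(q[:,:2].astype(np.float32)) if len(q) else 0)
```

```text
[353.45863144 -39.54539785  95.91744371] [ 1.79998600e+02  1.64492062e-01 -6.14459084e+00] 49.606132892680456
17665 ((426.4360656738281, -47.02204513549805), (60.34882736206055, 46.28544235229492), 85.20166778564453)
```

Call:
send_rows(
  steps=[
    [[0.1, 0, 0, 0, 0], [0.15, 0, 0, 0, 0], [0.15, 0, 0, 0, 0], [0.15, 0, 0, 0, 0], [0.15, 0, 0, 0, 0]],
  ],
)

```text
time_s: 19.83
ee_pos: [385.0, -43.0, 98.7]
ee_rot: [180.0, -0.1, -6.1]
force: [-0.7, -0.2, 0.2]
gripper_width: 12.3
gripper_force: 0.0
```

Call:
send_rows(
  steps=[
    [[0.12, 0, 0, 0, 0], [0.12, 0, 0, 0, 0], [0.12, 0, 0, 0, 0], [0.12, 0, 0, 0, 0], [0.12, 0, 0, 0, 0]],
  ],
)

```text
time_s: 20.25
ee_pos: [407.7, -45.4, 98.0]
ee_rot: [180.0, -0.0, -6.1]
force: [-0.9, 0.7, 0.5]
gripper_width: 0.6
gripper_force: 0.3
```

Run:
```python
from h import *
s=env.state();print(s["ee_pos"],s["gripper_width"],s["force"])
f=grab("side");save(f,"s5.png",(280,130,440,280),4)
```

```text
[407.68497087 -45.44282525  97.95366056] 0.643042470438005 [-0.91000547  0.72274387  0.50925153]
```

View pics/s5.png

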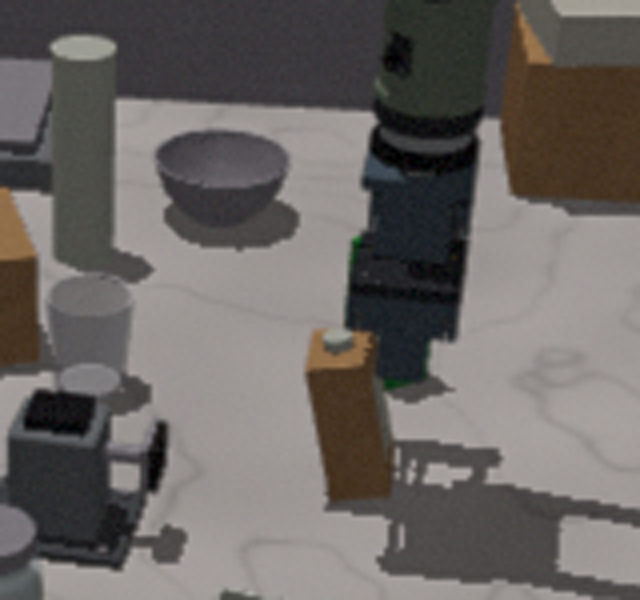

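The picture shows the carton tipping about its far bottom edge, without sliding, ahead of the closed fingers. I'll continue.

Call:
send_rows(
  steps=[
    [[0.12, 0, 0, 0, 0], [0.12, 0, 0, 0, 0], [0.12, 0, 0, 0, 0], [0.12, 0, 0, 0, 0], [0.1, 0, 0, 0, 0]],
  ],
)

```text
time_s: 20.72
ee_pos: [431.0, -47.9, 98.0]
ee_rot: [180.0, -0.0, -6.1]
force: [0.1, 0.1, -0.2]
gripper_width: 0.2
gripper_force: 0.0
```

Call:
send_rows(
  steps=[
    [[0, 0, 0, 0, 0], [0, 0, 0, 0, 0], [0, 0, 0, 0, 0], [0, 0, 0, 0, 0], [0, 0, 0, 0, 0]],
  ],
)

```text
time_s: 21.13
ee_pos: [430.0, -47.8, 97.9]
ee_rot: [180.0, 0.0, -6.1]
force: [0.2, 0.3, -0.2]
gripper_width: 0.3
gripper_force: 0.0
```

```bash
cat > lie.py <<'E'
from h import *
import sys
s=env.state();print(s["time_s"],s["ee_pos"],s["ee_rot"])
for n in sys.argv[1:]:
    f=grab(n);P=pts(f);p=cv2.cvtColor(f["pixels"],cv2.COLOR_RGB2HSV);np.savez("/tmp/lie_%s.npz"%n,**f)
    m=((f["depth"]>0)&(P[...,2]>38)&(P[...,2]<55)&(abs(P[...,0]-505)<100)&(abs(P[...,1]+50)<80)).astype(np.uint8)
    k,l,st,c=cv2.connectedComponentsWithStats(m)
    if k<2: print(n,"none");continue
    i=1+np.argmax(st[1:,4]);q=P[l==i];lab=p[l==i]
    print(n,len(q),st[i],cv2.minAreaRect(q[:,:2].astype(np.float32)),q[:,2].mean(),"label frac",(lab[:,1]<70).mean())
E
python3 lie.py side scene
```

```text
21.1333 [429.97451912 -47.78882101  97.93018617] [ 1.79995491e+02  9.15796624e-03 -6.14043788e+00]
side 510 [323 228  41  17 510] ((509.63702392578125, -53.16014099121094), (66.59996795654297, 115.2933120727539), 84.50157928466797) 46.70108403561588 label frac 0.3843137254901961
scene 556 [299 209  39  28 556] ((512.4345092773438, -54.840576171875), (63.2048454284668, 119.47823333740234), 85.96825408935547) 45.018206952956476 label frac 0.39928057553956836
```

It toppled cleanly and lies label up at about (511,-54). I'll rise, turn the tool by 180° and re-measure.

Call:
send_rows(
  steps=[
    [[0, 0, -0.7, 0, 0.98], [0.4, 0, -0.9, 0, 0.98], [0.8, -0.03, -0.6, 0, 0.98], [0.8, -0.03, -0.3, 0, 0.98], [0, 0, 0, -1, 0.98]],
  ],
)

```text
time_s: 21.65
ee_pos: [517.5, -54.8, 201.6]
ee_rot: [179.9, -0.7, 0.8]
force: [0.8, -0.3, -0.4]
gripper_width: 30.5
gripper_force: 0.0
```

Call:
send_rows(
  steps=[
    [[0, 0, 0, -1, 0.98], [0, 0, 0, -1, 0.98], [0, 0, 0, -1, 0.98], [0, 0, 0, -1, 0.98], [0, 0, 0, -1, 0.98]],
  ],
)

```text
time_s: 22.07
ee_pos: [509.9, -54.0, 197.8]
ee_rot: [-180.0, 0.0, 35.5]
force: [0.2, -0.4, 0.6]
gripper_width: 64.4
gripper_force: 0.0
```

Call:
send_rows(
  steps=[
    [[0, 0, 0, -1, 0.98], [0, 0, 0, -1, 0.98], [0, 0, 0, -1, 0.98], [0, 0, 0, -1, 0.98], [0, 0, 0, -1, 0.98]],
  ],
)

```text
time_s: 22.48
ee_pos: [509.8, -54.0, 197.9]
ee_rot: [-180.0, 0.0, 69.8]
force: [-0.3, -0.3, 0.2]
gripper_width: 89.7
gripper_force: 0.0
```

Call:
send_rows(
  steps=[
    [[0, 0, 0, -1, 0.98], [0, 0, 0, -1, 0.98], [0, 0, 0, -1, 0.98], [0, 0, 0, -1, 0.98], [0, 0, 0, -1, 0.98]],
  ],
)

```text
time_s: 22.9
ee_pos: [509.9, -54.0, 197.9]
ee_rot: [-180.0, 0.0, 104.2]
force: [0.2, 0.2, -0.5]
gripper_width: 89.3
gripper_force: 0.0
```

Call:
send_rows(
  steps=[
    [[0, 0, 0, -1, 0.98], [0, 0, 0, -1, 0.98], [0, 0, 0, -1, 0.98], [0, 0, 0, -1, 0.98], [0, 0, 0, -1, 0.98]],
  ],
)

```text
time_s: 23.32
ee_pos: [509.9, -54.0, 197.9]
ee_rot: [-180.0, -0.0, 138.6]
force: [0.4, 1.2, 0.0]
gripper_width: 89.3
gripper_force: 0.0
```

Call:
send_rows(
  steps=[
    [[0, 0, 0, -1, 0.98], [0, 0, 0, -1, 0.98], [0, 0, 0, -1, 0.98], [0, 0, 0, -1, 0.98], [0, 0, 0, -1, 0.98]],
  ],
)

```text
time_s: 23.73
ee_pos: [509.9, -54.0, 197.9]
ee_rot: [-180.0, -0.0, 173.0]
force: [0.1, -0.5, -0.5]
gripper_width: 89.5
gripper_force: 0.0
```

Call:
send_rows(
  steps=[
    [[0, 0, 0, -0.18, 0.98], [0, 0, 0, 0, 0.98], [0, 0, 0, 0, 0.98]],
  ],
)

```text
time_s: 23.98
ee_pos: [510.0, -54.0, 197.9]
ee_rot: [-180.0, -0.0, 173.7]
force: [-0.6, -0.0, -0.1]
gripper_width: 89.5
gripper_force: 0.0
```

```bash
python3 lie.py wrist scene side
python3 - <<'E'
from h import *
f=dict(np.load("/tmp/lie_wrist.npz"));save(f,"w3.png")
E
```

```text
23.9833 [509.95884259 -53.98965028 197.91978657] [-1.79996902e+02 -2.89037977e-03  1.73718457e+02]
wrist 9738 [ 276  160   75  136 9738] ((510.41534423828125, -54.82784652709961), (60.17064666748047, 115.14926147460938), 84.94920349121094) 45.95219338650622 label frac 0.4552269459848018
scene 555 [299 209  39  27 555] ((511.11602783203125, -55.03375244140625), (62.69977569580078, 119.84800720214844), 86.7770767211914) 45.03416437083902 label frac 0.409009009009009
side 512 [323 228  41  17 512] ((509.2080078125, -53.80511474609375), (68.04705810546875, 114.81849670410156), 83.99955749511719) 46.494877164167214 label frac 0.38671875
```

View pics/w3.png

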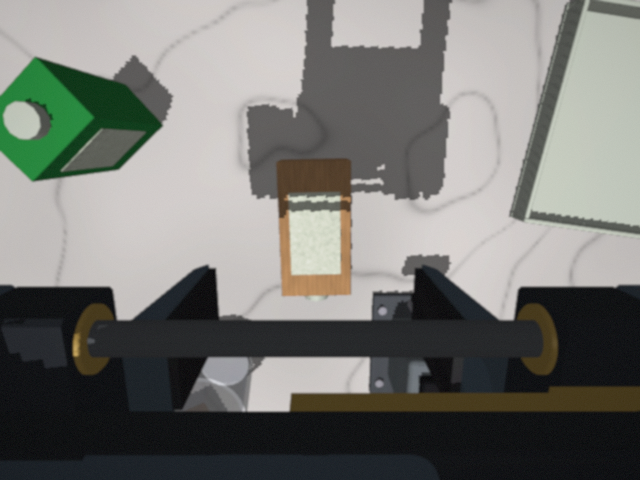

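The wrist view shows the carton lying label up at (315,228), cap towards the stamp and its base side pointing away, aligned with the fingers. I'll descend and grip it.

Call:
send_rows(
  steps=[
    [[0, 0, 0.9, -0.17, 0.98], [0, 0, 1, 0, 0.98], [0, 0, 1, 0, 0.98], [0, 0, 0.9, 0, 0.98], [0, 0, 0.5, 0, 0.98]],
  ],
)

```text
time_s: 24.55
ee_pos: [507.5, -53.7, 22.4]
ee_rot: [180.0, -0.3, 175.0]
force: [-0.5, -0.4, -0.3]
gripper_width: 89.4
gripper_force: 0.0
```

Call:
send_rows(
  steps=[
    [[0, 0, 0.2, 0, 0.98], [0, 0, 0.1, 0, 0.98], [0, 0, 0.1, 0, 0.98], [0, 0, 0.05, 0, 0.98], [0, 0, 0, 0, 0]],
  ],
)

```text
time_s: 24.97
ee_pos: [510.9, -54.1, 8.9]
ee_rot: [-180.0, 0.1, 175.0]
force: [-0.2, -0.5, -0.0]
gripper_width: 84.9
gripper_force: 0.0
```

Call:
send_rows(
  squeeze=45,
  steps=[
    [[0, 0, 0, 0, 0], [0, 0, 0, 0, 0], [0, 0, 0, 0, 0], [0, 0, 0, 0, 0], [0, 0, 0, 0, 0]],
  ],
)

```text
time_s: 25.38
ee_pos: [510.4, -54.1, 8.5]
ee_rot: [-180.0, 0.1, 175.0]
force: [-0.7, 0.8, 4.0]
gripper_width: 59.9
gripper_force: 45.0
```

The base currently points at the robot, so I'll lift, move to the stamp line and turn 180° so the base faces the pad.

Call:
send_rows(
  steps=[
    [[0, 0, -0.35, 0, 0], [0, 0, -0.5, 0, 0], [0, 0, -0.325, 0, 0], [0.303, 0.641, 0, 0, 0], [0.303, 0.641, 0, 0, 0]],
  ],
)

```text
time_s: 25.8
ee_pos: [490.8, -1.0, 55.4]
ee_rot: [180.0, 0.1, 174.9]
force: [-0.3, 0.4, -3.8]
gripper_width: 59.7
gripper_force: 45.0
```

Call:
send_rows(
  steps=[
    [[0.303, 0.641, 0, 0, 0], [0.303, 0.641, 0, 0, 0], [0, 0, 0, 1, 0], [0, 0, 0, 1, 0], [0, 0, 0, 1, 0]],
  ],
)

```text
time_s: 26.22
ee_pos: [469.6, 53.0, 54.4]
ee_rot: [-179.9, -0.1, 154.1]
force: [0.3, -0.1, -5.7]
gripper_width: 60.0
gripper_force: 45.0
```

Call:
send_rows(
  steps=[
    [[0, 0, 0, 1, 0], [0, 0, 0, 1, 0], [0, 0, 0, 1, 0], [0, 0, 0, 1, 0], [0, 0, 0, 1, 0]],
  ],
)

```text
time_s: 26.63
ee_pos: [469.8, 52.3, 54.3]
ee_rot: [-179.9, -0.0, 119.7]
force: [0.2, -0.6, -4.1]
gripper_width: 59.5
gripper_force: 45.0
```

Call:
send_rows(
  steps=[
    [[0, 0, 0, 1, 0], [0, 0, 0, 1, 0], [0, 0, 0, 1, 0], [0, 0, 0, 1, 0], [0, 0, 0, 1, 0]],
  ],
)

```text
time_s: 27.05
ee_pos: [469.8, 52.3, 54.3]
ee_rot: [-179.9, 0.0, 85.3]
force: [-0.2, -0.1, -4.0]
gripper_width: 59.9
gripper_force: 45.0
```

Call:
send_rows(
  steps=[
    [[0, 0, 0, 1, 0], [0, 0, 0, 1, 0], [0, 0, 0, 1, 0], [0, 0, 0, 1, 0], [0, 0, 0, 1, 0]],
  ],
)

```text
time_s: 27.47
ee_pos: [469.8, 52.3, 54.3]
ee_rot: [-179.9, 0.1, 50.9]
force: [0.7, 0.3, -4.5]
gripper_width: 59.8
gripper_force: 45.0
```

Call:
send_rows(
  steps=[
    [[0, 0, 0, 1, 0], [0, 0, 0, 1, 0], [0, 0, 0, 1, 0], [0, 0, 0, 1, 0], [0, 0, 0, 1, 0]],
  ],
)

```text
time_s: 27.88
ee_pos: [469.8, 52.3, 54.3]
ee_rot: [-180.0, 0.1, 16.5]
force: [0.5, -0.4, -4.2]
gripper_width: 59.9
gripper_force: 45.0
```

Call:
send_rows(
  steps=[
    [[0, 0, 0, 1, 0], [0, 0, 0, 1, 0], [0, 0, 0, 1, 0], [0, 0, 0, 0.37, 0], [0, 0, 0, 0, 0]],
  ],
)

```text
time_s: 28.3
ee_pos: [469.8, 52.3, 54.3]
ee_rot: [180.0, 0.1, -6.3]
force: [-0.3, 0.7, -4.2]
gripper_width: 59.9
gripper_force: 45.0
```

Run:
```python
from h import *
s=env.state();print(s["ee_pos"],s["ee_rot"],s["force"],s["qpos"][5])
f=grab("wrist");P=pts(f)
m=(f["depth"]>0)&(P[...,2]>88)&(P[...,2]<98)&(abs(P[...,0]-490)<90)&(abs(P[...,1]-50)<50);q=P[m];print(len(q))
if len(q)>50:
    print(cv2.minAreaRect(q[:,:2].astype(np.float32)),q.mean(0),q[:,0].max())
    print(np.linalg.lstsq(np.c_[q[:,:2]-q[:,:2].mean(0),np.ones(len(q))],q[:,2],rcond=None)[0])
```

```text
[469.8473992   52.30795887  54.34188191] [ 1.79977356e+02  9.68031718e-02 -6.31520767e+00] [-0.33239296  0.66739374 -4.18140872] 101.27937998478924
31381
((512.286376953125, 50.40713882446289), (135.42630004882812, 82.68708038330078), 0.00039406673749908805) [497.94274247  48.87697096  91.83377521] 579.9997084215645
[-2.11219890e-02  2.25413107e-03  9.18337752e+01]
```

Call:
send_rows(
  steps=[
    [[0.15, 0, 0, 0, 0], [0.2, 0, 0, 0, 0], [0.2, 0, 0, 0, 0], [0.2, 0, 0, 0, 0], [0.12, 0, 0, 0, 0]],
  ],
)

```text
time_s: 28.77
ee_pos: [507.2, 48.4, 55.0]
ee_rot: [-180.0, -0.1, -6.3]
force: [-0.2, -0.2, -3.4]
gripper_width: 59.7
gripper_force: 45.0
```

Call:
send_rows(
  steps=[
    [[0.08, 0, 0, 0, 0], [0.08, 0, 0, 0, 0], [0.06, 0, 0, 0, 0], [0.06, 0, 0, 0, 0], [0, 0, 0, 0, 0]],
  ],
)

```text
time_s: 29.18
ee_pos: [515.8, 47.3, 54.8]
ee_rot: [180.0, 0.1, -6.3]
force: [-1.0, 0.3, -4.1]
gripper_width: 59.8
gripper_force: 45.0
```

Call:
send_rows(
  steps=[
    [[0.06, 0, 0, 0, 0], [0.06, 0, 0, 0, 0], [0.06, 0, 0, 0, 0], [0, 0, 0, 0, 0]],
  ],
)

```text
time_s: 29.52
ee_pos: [522.2, 46.6, 54.7]
ee_rot: [180.0, 0.2, -6.3]
force: [-5.3, 1.9, 0.1]
gripper_width: 59.7
gripper_force: 45.0
```

Call:
send_rows(
  steps=[
    [[0.06, 0, 0, 0, 0], [0.06, 0, 0, 0, 0], [0.05, 0, 0, 0, 0], [0, 0, 0, 0, 0], [0, 0, 0, 0, 0]],
  ],
)

```text
time_s: 29.93
ee_pos: [527.4, 46.0, 54.6]
ee_rot: [180.0, 0.4, -6.3]
force: [-7.9, 2.1, 2.2]
gripper_width: 59.7
gripper_force: 45.0
```

Call:
send_rows(
  steps=[
    [[0.05, 0, 0, 0, 0], [0, 0, 0, 0, 0], [0, 0, 0, 0, 0], [0, 0, 0, 0, 0]],
  ],
)

```text
time_s: 30.27
ee_pos: [528.9, 45.8, 54.5]
ee_rot: [180.0, 0.4, -6.3]
force: [-10.7, 2.1, 0.8]
gripper_width: 59.7
gripper_force: 45.0
```

Run:
```python
from h import *
s=env.state();print(s["ee_pos"],s["force"])
f=grab("side");save(f,"s6.png",(270,190,370,270),6)
```

```text
[528.89912819  45.789481    54.54305034] [-10.7050361    2.05037884   0.83471042]
```

View pics/s6.png

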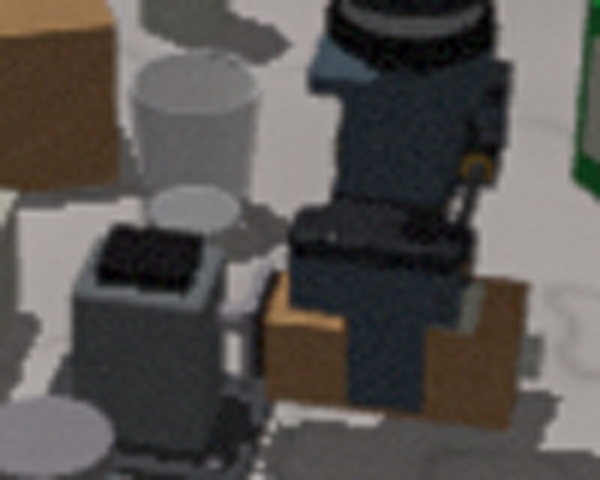

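The crop shows the base flat on the pad, the carton level and the pad sunk; force is 10.7 N. I'll hold briefly, then go to the tray.

Call:
send_rows(
  steps=[
    [[0.03, 0, 0, 0, 0], [0, 0, 0, 0, 0], [0, 0, 0, 0, 0], [0, 0, 0, 0, 0]],
  ],
)

```text
time_s: 30.65
ee_pos: [529.7, 45.7, 54.5]
ee_rot: [180.0, 0.4, -6.3]
force: [-9.6, 0.8, 1.7]
gripper_width: 59.9
gripper_force: 45.0
```

Call:
send_rows(
  steps=[
    [[-0.15, 0, 0, 0, 0], [-0.35, 0, 0, 0, 0], [-0.5, 0, 0, 0, 0], [-0.4, 0, -0.4, 0, 0], [-0.1, 0, -0.5, 0, 0]],
  ],
)

```text
time_s: 31.07
ee_pos: [470.0, 51.9, 89.7]
ee_rot: [179.9, 0.3, -6.3]
force: [-0.3, 0.3, -4.0]
gripper_width: 59.9
gripper_force: 45.0
```

Call:
send_rows(
  steps=[
    [[-0.14, -0.8, 0, 0, 0], [-0.14, -0.8, 0, 0, 0], [-0.14, -0.8, 0, 0, 0], [-0.14, -0.8, 0, 0, 0], [-0.14, -0.8, 0, 0, 0]],
  ],
)

```text
time_s: 31.48
ee_pos: [464.4, 215.9, 91.4]
ee_rot: [-179.9, -0.2, -6.3]
force: [1.0, -0.4, -4.4]
gripper_width: 59.8
gripper_force: 45.0
```

Call:
send_rows(
  steps=[
    [[0, -0.79, 0, 0, 0], [0, 0, 0, 0.55, 0], [0, 0, 0, 0.55, 0], [0, 0, 0, 0, 0], [0, 0, 0, 0, 0]],
  ],
)

```text
time_s: 31.9
ee_pos: [467.5, 245.8, 91.0]
ee_rot: [-180.0, -0.1, -13.7]
force: [-0.6, -0.5, -4.0]
gripper_width: 59.7
gripper_force: 45.0
```

Run:
```python
from h import *
s=env.state();print(s["ee_pos"],s["ee_rot"],s["force"])
f=grab("side");P=pts(f)
m=(f["depth"]>0)&(P[...,2]>22)&(P[...,2]<33)&(abs(P[...,0]-464)<130)&(abs(P[...,1]-246)<125)
q=P[m];print(cv2.minAreaRect(q[:,:2].astype(np.float32)))
m=(f["depth"]>0)&(P[...,2]<9)&(np.hypot(P[...,0]-464,P[...,1]-246)<70);print("floor",np.median(P[m][:,2]))
S=dict(np.load("/tmp/scene.npz"));D=dict(np.load("/tmp/side.npz"))
# pad rest check: front pixels count
```

```text
[467.52215246 245.8004461   90.9608755 ] [-1.79963887e+02 -6.56036950e-02 -1.37348159e+01] [-0.58908694 -0.45002492 -4.04152144]
((463.3749084472656, 247.03994750976562), (204.46827697753906, 180.7407989501953), 75.69122314453125)
floor 5.013631557417057
```

Call:
send_rows(
  steps=[
    [[-0.08, 0, 0.5, 0, 0], [0, 0, 0.6, 0, 0], [0, 0, 0.4, 0, 0], [0, 0, 0.2, 0, 0], [0, 0, 0.1, 0, 0]],
  ],
)

```text
time_s: 32.37
ee_pos: [463.5, 245.7, 17.9]
ee_rot: [179.9, 0.1, -13.8]
force: [-0.4, -0.1, -3.9]
gripper_width: 60.0
gripper_force: 45.0
```

Call:
send_rows(
  steps=[
    [[0, 0, 0.03, 0, 0], [0, 0, 0, 0, 0], [0, 0, 0, 0, 0]],
  ],
)

```text
time_s: 32.62
ee_pos: [464.8, 246.6, 18.7]
ee_rot: [-179.9, -0.1, -13.8]
force: [0.1, 0.4, -2.6]
gripper_width: 59.7
gripper_force: 45.0
```

Call:
send_rows(
  steps=[
    [[0, 0, 0.04, 0, 0], [0, 0, 0.04, 0, 0], [0, 0, 0.03, 0, 0], [0, 0, 0, 0, 0]],
  ],
)

```text
time_s: 32.95
ee_pos: [463.7, 246.2, 13.3]
ee_rot: [180.0, 0.0, -13.8]
force: [-0.6, -0.6, -3.2]
gripper_width: 59.9
gripper_force: 45.0
```

Call:
send_rows(
  steps=[
    [[0, 0, 0.02, 0, 0], [0, 0, 0.02, 0, 0], [0, 0, 0, 0, 0], [0, 0, 0, 0, 0]],
  ],
)

```text
time_s: 33.28
ee_pos: [464.0, 246.3, 12.5]
ee_rot: [-180.0, -0.0, -13.8]
force: [-2.0, -1.2, 4.6]
gripper_width: 59.9
gripper_force: 45.0
```

It has touched down on the tray floor. I'll release and lift away.

Call:
send_rows(
  steps=[
    [[0, 0, 0, 0, 0.95], [0, 0, 0, 0, 0.95], [0, 0, 0, 0, 0.95], [0, 0, 0, 0, 0.95], [0, 0, 0, 0, 0.95]],
  ],
)

```text
time_s: 33.7
ee_pos: [463.9, 246.4, 11.6]
ee_rot: [180.0, -0.0, -13.8]
force: [-0.3, 0.9, 0.6]
gripper_width: 86.8
gripper_force: 0.0
```

Call:
send_rows(
  steps=[
    [[0, 0, -0.15, 0, 0.95], [0, 0, -0.5, 0, 0.95], [0, 0, -0.9, 0, 0.95], [0, 0, -1, 0, 0.95], [0, 0, -1, 0, 0.95]],
  ],
)

```text
time_s: 34.12
ee_pos: [463.2, 246.0, 155.3]
ee_rot: [179.9, 0.1, -13.8]
force: [0.4, 0.4, -0.0]
gripper_width: 86.9
gripper_force: 0.0
```

Call:
send_rows(
  steps=[
    [[0, 0, -0.5, 0, 0.95], [0, 0, 0, 0, 0.95], [0, 0, 0, 0, 0.95], [0, 0, 0, 0, 0.95]],
  ],
)

```text
time_s: 34.45
ee_pos: [463.0, 245.9, 172.8]
ee_rot: [179.9, 0.1, -13.8]
force: [0.1, -0.5, -0.8]
gripper_width: 86.7
gripper_force: 0.0
```

Run:
```python
from h import *
s=env.state();print(s["time_s"],s["ee_pos"],s["force"])
for n in("wrist","side"):
    f=grab(n);P=pts(f);p=cv2.cvtColor(f["pixels"],cv2.COLOR_RGB2HSV)
    m=(f["depth"]>0)&(P[...,2]>42)&(P[...,2]<60)&(np.hypot(P[...,0]-464,P[...,1]-246)<80);q=P[m]
    print(n,len(q),cv2.minAreaRect(q[:,:2].astype(np.float32)),q[:,2].mean(),(p[m][:,1]<70).mean())
f=grab("side");P=pts(f);q=P[225:262,308:326].reshape(-1,3);q=q[(q[:,2]>45)&(q[:,2]<92)&(q[:,0]>540)&(q[:,0]<620)&(abs(q[:,1]-43)<50)];print("pad",q[:,0].min(),q.mean(0))
```

```text
34.45 [462.95963141 245.87018453 172.78610033] [ 0.08893752 -0.48706354 -0.75225006]
wrist 11535 ((464.42864990234375, 246.3380889892578), (60.10750961303711, 114.6274185180664), 76.14812469482422) 50.087466716395284 0.4478543563068921
side 853 ((462.8009033203125, 246.8013916015625), (64.7622299194336, 115.26194763183594), 76.3962173461914) 50.6100437289807 0.3892145369284877
pad 570.6131235053846 [582.94043354  47.75453697  76.78692001]
```

The carton lies flat in the middle of the tray with its label up, and the pad is back at rest (x 570.6).

```bash
python3 -c "
from h import *
print(env.job_done())"
```

```text
the job is handed in; nothing more can be done
None
```

The carton was pressed on the pad with its label side, its other broad side and its base, then set down label side up in the middle of the tray; the job was handed in after about 34.5 s, and no verdict came back.

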